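# Fit the bayonet filter cartridge in the analyser

## Task

Swing the analyser's clear door wide open by its upright pin handle, then lift the filter cartridge with the bar grip out of its ring, push it through the slots of the bayonet socket behind the door, against the spring, and twist it clockwise a quarter turn to the stop. Finish while still gripping it and pressing it fully home, flush on the collar: do not let go. Leave the door open, and the round-knobbed cartridge, jar and bottle undisturbed.

Things in the scene. Friction and masses are not known exactly. Their poses are not given: they have to be found in the camera images.
- door (a joint): Hinge angle of the analyser's clear door, rad: 0 closed, up to 1.9 open; may start slightly ajar; stays where left; about 1 N at the handle moves it. Hinge vertical, at the door's left edge as the robot sees it; opening swings the handle towards the robot, then to the left (clockwise from above).
- door_grip (a point): Grip point on the door's handle: an upright round steel pin, 10 mm across, free at its top, 42 mm in front of the door panel. The point is on the pin's axis, 24 mm below its rounded tip and 34 mm above the stub that joins it to the door. Turns with the door.
- door_hinge (a point): Point on the vertical hinge axis at the height of door_grip, 125 mm from it horizontally. The door is a clear panel 140 mm wide, its top 129 mm above the table, with a clear lip along the top that reaches 82 mm back over the socket and bars it from above while closed.
- analyser: White benchtop analyser, fixed. Origin on the table below the socket's axis; x points away from the robot into the analyser, z up. The bay's side walls stand 74 mm left and right of the axis, up to 130 mm above the table, its rear 70 mm behind the axis, 130 mm high; the column on its right side is 146 mm high.
- socket_top (a point): Centre of the top face of the fixed bare-metal bayonet socket, a round collar 54 mm across, 60 mm above the table, z up. Bore 25 mm. Two open slots, about 10 mm wide, 38 mm end to end, along this frame's +x and -x. Under the collar's 10 mm thick ledge the lugs can turn clockwise (from above) about 90 degrees to a stop; anticlockwise is blocked.
- plunger (a joint): Spring plunger in the socket, m pressed down: 0 at rest, when its top is 14 mm below the collar's top face; about 0.012 with the cartridge fully home. Spring 3.6 N at rest, rising 450 N per m to about 9 N at home. Let go after the twist, it lifts the cartridge about 4.5 mm, up against the ledge.
- cartridge_mid (a point): Centre, 45 mm above the foot, of the loose white filter cartridge to be fitted: 90 mm high, about 0.16 kg, upright (z up) in a grey ring 60 mm across, 32 mm high; lifts straight out. Body 48 mm across from 26 to 56 mm above the foot; on it a bar grip from 56 to 90 mm, 44 mm long along x, 14 mm thick along y, in line with the lugs.
- cartridge_flange (a point): Centre of the underside of the cartridge's 48 mm body, 19 mm below cartridge_mid, same axes; meets socket_top when fully home. Below it: spigot 22 mm across, 26 mm long, with a steel cross pin along x, 7 mm thick, 34 mm end to end, its axis 18 mm below this point: the two lugs. Either way round fits.
- spare_mid (a point): Bystander: centre of a similar white cartridge without lugs, with a round knob 34 mm across instead of the bar, 74 mm high, in a like ring. Leave it alone.
- jar: Bystander: small loose clear jar, 40 mm across, 50 mm high; origin at its foot.
- bottle: Bystander: loose amber glass bottle, 64 mm across, 130 mm high; origin at its foot.
Mind the look-alikes: they are no part of the job. Leave any red look-alike of the part that bears cartridge_mid alone.

How it is judged:
On the way, in this order (a step that is already met when the one before it is completed fails the run):
1. the door is swung wide open (more than 1.2 rad) (value of joint door above 1.2 rad), for 0.1 s.
2. the cartridge is pushed in through the slots against the spring (flange within 6 mm of the collar, lugs still in line with the slots to 0.35 rad) (z of cartridge_flange in the frame of socket_top below 0.006 m and horizontal distance between cartridge_flange and socket_top below 0.004 m and angle between the x axis of cartridge_flange and the x axis of socket_top, either way round below 0.35 rad), for 0.05 s.
3. it is twisted about a quarter turn (within 0.35 rad of 90 degrees) while pushed in (z of cartridge_flange in the frame of socket_top below 0.006 m and horizontal distance between cartridge_flange and socket_top below 0.004 m and angle between the x axis of cartridge_flange and the y axis of socket_top, either way round below 0.35 rad), for 0.2 s.
At the end, for the whole second after the job is handed in: Door open over 1.1 rad; cartridge in the socket, centred to 4 mm, upright to 0.08 rad, within 0.35 rad of a quarter turn, flange within 2 mm of the collar top (the spring alone lifts it 4.5 mm), plunger pressed over 9 mm, fingers still gripping it with over 2 N (value of joint door above 1.1 rad and z of cartridge_flange in the frame of socket_top below 0.002 m and horizontal distance between cartridge_flange and socket_top below 0.004 m and angle between the x axis of cartridge_flange and the y axis of socket_top, either way round below 0.35 rad and angle between cartridge_flange's own z axis and vertical below 0.08 rad and value of joint plunger above 0.009 m and contact force between the fingers and cartridge above 2 N); the arm keeps its last pose, push and grip.
It fails at once if the round-knobbed cartridge is disturbed (moved more than 30 mm) (distance of spare_mid from where it was at the start of the episode above 0.03 m).
It fails at once if the jar is disturbed (moved more than 30 mm) (distance of jar from where it was at the start of the episode above 0.03 m).
It fails at once if the bottle is disturbed (moved more than 30 mm) (distance of bottle from where it was at the start of the episode above 0.03 m).
It also fails if it takes over 67 s, if anything falls off the work surface, if the arm or the gripper's body presses on something with over 40 N, if the wrist force passes 120 N, or if a joint passes its speed limit or range.

## Robot

A 7-joint arm with a two-finger parallel gripper is mounted at the origin on the work surface. World frame = base frame: x ahead of the robot, y to its left, z up, the work surface at z = 0. Lengths are in m, angles in rad, forces in N, time in s.
With the tool pointing down it reaches from about 0.4 to 0.85 m from the base axis. Payload 10.4 kg.
Tool frame: the origin (TCP) lies midway between the tips of the shut fingers; the grasp point (between the pads) lies 19 mm behind it (manip.pinch_z is the distance from the TCP to the grasp point, in m); y points along the fingers, x is the direction in which the jaws open and shut, and the axes are right-handed (so a half turn about y gives the same grasp; the last joint's range is limited). The gripper opens to 85 mm and grips with 20 to 120 N. Pads are 22 mm wide; open, the fingers measure 114 mm over their backs; the gripper's body (76 mm by 85 mm) begins 54 mm behind the grasp point. The pads swing forward as they close: fully open they stand 13 mm farther back than shut.
Start: joints at [-1.149, 0.332, -0.065, 1.46, 0.022, 1.35, -0.088], TCP at [0.269, 0.564, 0.231] pointing down, gripper open.
Joint ranges: [-2.6, 2.6], [-0.5, 2.12], [-1.47, 1.34], [0.16, 2.42], [-1.27, 4.41], [0.06, 2.06], [-2.6, 2.6]. Speed limits (rad/s): [2.22, 2.22, 2.79, 2.79, 3.14, 3.14, 3.14].

## Interface

Orientations are given as a unit quaternion [x, y, z, w].
In Python, from workcell import manip gives the robot as it stands.
- The arm moves only by the shell command python3 -m pendant 'ROWS' [OPENING] [FORCE]. ROWS is a JSON object of lists of equal length, an entry for each row: "offset": the shift along the tool's x, y, z scaled (see below), a list of three; "turn": the turn, a rotation vector about the tool's x, y, z scaled (see below), a list of three. A call has 1 to 12 rows; each row is the pose to reach, as a shift and turn from the pose measured when the call began, along the tool's axes at that moment; what a row does not reach only later rows make up. The controller multiplies each number of a shift by 200 mm and each number of a turn by 45 degrees. A row lasts 1/8 s, in which the tool goes at most 62.5 mm and 10.7 degrees, less where a joint would pass 70% of its speed; a pose out of reach is approached as far as the arm can. A call with a number of a shift or a turn outside -1 to 1 is refused whole. A call with a gripper value outside its range is refused whole. OPENING is the opening in per cent of the stroke, from 0 (shut) to 100 (fully open), set as the call begins (- or left out, the last holds). The fingers move at their own pace and stop on an object; FORCE is the grip in N (left out, the last holds). Time passes only in rows, so rows that repeat a pose let the fingers close. It gives the time, the measured TCP pose, the force and the opening at its end, in the units of the state.
- manip.get_obs(): the state, without advancing time (a new reading comes with each control period).
- manip.camera(name): name is "side" or "top" or "wrist"; returns (picture, depth): 420x560x3 uint8, red, green, blue; 420x560 float32, m along the optical axis (not along the pixel's ray), 0 where there is no reading.
- manip.camera_model(name): a dict with "intrinsics" (3x3 intrinsics, pixels), "R" (3x3) and "t" (3): a world point X has camera coordinates R X + t; the wrist camera has in their place "tool_from_camera" (4x4, takes a point from camera to tool coordinates, whose origin is the TCP and whose axes are the tool frame's). Camera axes: x right, y down, z forward; pixel columns grow to the right and rows downward; lengths in m; the calibration is good to about 2 mm. A picture is of the moment at which its call begins: read the wrist's pose just before it. camera_model takes no time and is no camera call.
- manip.hand_in(): hands the job in, once; it reports no verdict.
The state is a dict: "clock": time; "joint_pos": joint angles; "joint_velocities": joint speeds; "tau": joint torques, N m; "position": TCP position; "ee_rot": TCP orientation; "ft_force": force on the tool from outside, world axes, zero at the start; "torque": the same for the moment, N m; "grip_width": opening from 0.0 (shut) to 1.0 (fully open).
Only numpy, scipy, OpenCV 4.12 (cv2) and the standard library are available. Lean on these libraries where they do the work, as an engineer would, in place of code of your own. Each camera call takes 0.05 s, during which the arm holds its last target. There are 200 camera calls.

## Working session

There is one attempt and no reset: what is moved stays moved. The work goes in short steps, Python scripts to look and compute and a shell command to move; the robot and the scene stay as the last step left them, time stands still between calls to the robot, and variables do not carry over. Pictures are saved under pics/ and viewed, about 8 in all and at most 12, crops included, and the job is handed in when it is done.

```bash
ls; mkdir -p pics; python3 - <<'E'
from workcell import manip
import cv2,numpy as np
o=manip.get_obs();print({k:np.round(v,3).tolist() for k,v in o.items()},manip.pinch_z)
for n in ["top","side"]:
    p,d=manip.camera(n);cv2.imwrite(f"pics/{n}0.png",p[:,:,::-1]);np.savez(f"{n}0.npz",p=p,d=d);m=manip.camera_model(n);print(n,{k:np.round(v,4).tolist() for k,v in m.items()})
print(manip.camera_model("wrist"))
E
```

```text
pics
{'clock': 0.0, 'joint_pos': [-1.149, 0.333, -0.065, 1.461, 0.022, 1.35, -0.088], 'joint_velocities': [-0.001, 0.002, 0.0, 0.002, 0.001, -0.002, 0.0], 'tau': [0.001, -62.545, 0.05, -39.159, 0.016, 0.01, 0.0], 'position': [0.269, 0.564, 0.231], 'ee_rot': [0.598, 0.377, -0.378, -0.598], 'ft_force': [0.391, -0.173, -0.324], 'torque': [-0.031, 0.023, -0.03], 'grip_width': 0.998} 0.0187
top {'intrinsics': [[433.8379, 0.0, 277.8058], [0.0, 433.8379, 208.3513], [0.0, 0.0, 1.0]], 'R': [[-0.0154, -0.9999, 0.0037], [-0.997, 0.015, -0.0758], [0.0757, -0.0048, -0.9971]], 't': [0.0702, 0.5428, 1.0628]}
side {'intrinsics': [[507.5862, 0.0, 277.1128], [0.0, 507.5862, 210.0888], [0.0, 0.0, 1.0]], 'R': [[0.8533, -0.5215, 0.0016], [-0.3496, -0.5743, -0.7402], [0.3869, 0.6311, -0.6724]], 't': [-0.4256, 0.3023, 1.118]}
{'intrinsics': array([[327.87007759,   0.        , 278.0472606 ],
       [  0.        , 327.87007759, 206.64665643],
       [  0.        ,   0.        ,   1.        ]]), 'tool_from_camera': array([[ 9.99999278e-01,  1.08305453e-03, -5.19748465e-04,
         1.27310113e-04],
       [ 8.20397880e-04, -2.99644101e-01,  9.54050701e-01,
        -1.41961806e-01],
       [ 8.77549373e-04, -9.54050439e-01, -2.99644773e-01,
         7.71329781e-02],
       [ 0.00000000e+00,  0.00000000e+00,  0.00000000e+00,
         1.00000000e+00]])}
```

View pics/top0.png

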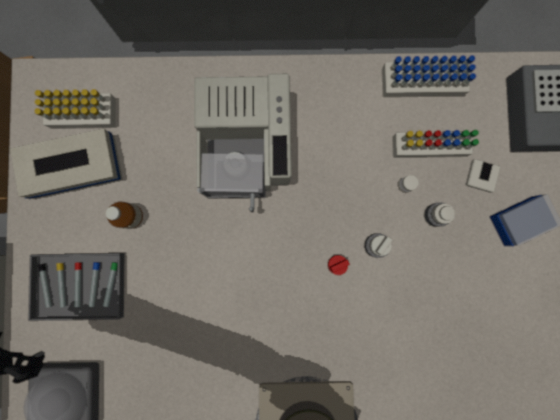

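View pics/side0.png

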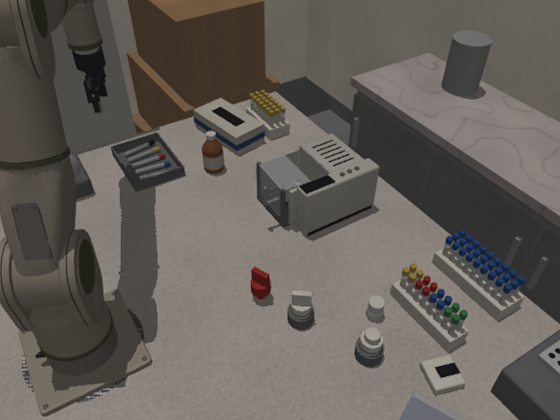

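The top view shows the analyser at (235,140) and the handle at about (254,203). There are three cartridge-like things:
- **White with a diagonal bar, (379,245):** matches the description of the cartridge to fit.
- **White with a round knob, (441,214):** the spare.
- **Red with a bar, (338,265):** the look-alike.

The jar is at (410,184) and the bottle at (121,215). I'll confirm these in enlarged crops.

```bash
cat > h.py <<'E'
import numpy as np,cv2
from workcell import manip
from scipy.spatial.transform import Rotation as Ro
def ray(name,u,v,z):
    m=manip.camera_model(name);R=np.array(m['R']);t=np.array(m['t'])
    c=-R.T@t;d=R.T@np.linalg.solve(np.array(m['intrinsics']),[u,v,1]);return c+d*(z-c[2])/d[2]
def proj(name,X):
    m=manip.camera_model(name);p=np.array(m['intrinsics'])@(np.array(m['R'])@X+np.array(m['t']));return p[:2]/p[2]
def cloud(name,d):
    m=manip.camera_model(name);K=np.array(m['intrinsics']);v,u=np.indices(d.shape)
    P=np.stack([(u-K[0,2])/K[0,0]*d,(v-K[1,2])/K[1,1]*d,d],-1)
    return (P-np.array(m['t']))@np.array(m['R'])
E
python3 - <<'E'
from h import *
T=np.load('top0.npz');S=np.load('side0.npz')
a=cv2.resize(T['p'][60:220,190:300],None,fx=5,fy=5,interpolation=2)[:,:550]
b=cv2.resize(T['p'][225:265,360:400],None,fx=6,fy=6,interpolation=2)
c=cv2.resize(S['p'][265:335,270:330],None,fx=4,fy=4,interpolation=2)
im=np.zeros((800,800,3),np.uint8)
a=cv2.resize(a,None,fx=.75,fy=.75);im[:a.shape[0],:a.shape[1]]=a;im[:240,420:660]=b;im[250:530,420:660]=c
cv2.imwrite('pics/crop1.png',im[:600,:,::-1])
m=manip.get_obs();print(Ro.from_quat(m['ee_rot']).as_matrix().round(3))
P=cloud('top',T['d'])
for n,(u,v) in dict(bar=(379,245),knob=(441,214),jar=(410,184),bottle=(121,215),rear=(235,90),col=(279,100),lip=(215,170),sock=(234,165),h=(254,203)).items():print(n,P[v,u].round(4))
# height profile around cartridge
print(P[232:260:2,379,2].round(3))
E
```

```text
[[ 0.43  -0.    -0.903]
 [ 0.903 -0.001  0.43 ]
 [-0.001 -1.    -0.   ]]
bar [ 0.4494 -0.1748  0.076 ]
knob [ 0.5203 -0.3242  0.0761]
jar [ 0.5961 -0.2611  0.0515]
bottle [0.5272 0.4209 0.1096]
rear [0.8075 0.156  0.1335]
col [0.7783 0.0561 0.1468]
lip [0.6248 0.2033 0.1275]
sock [0.6352 0.16   0.1298]
h [0.5598 0.1222 0.0015]
[-0.     0.032  0.061  0.059  0.062  0.064  0.068  0.085  0.092  0.097
  0.097  0.084  0.033 -0.003]
```

View pics/crop1.png

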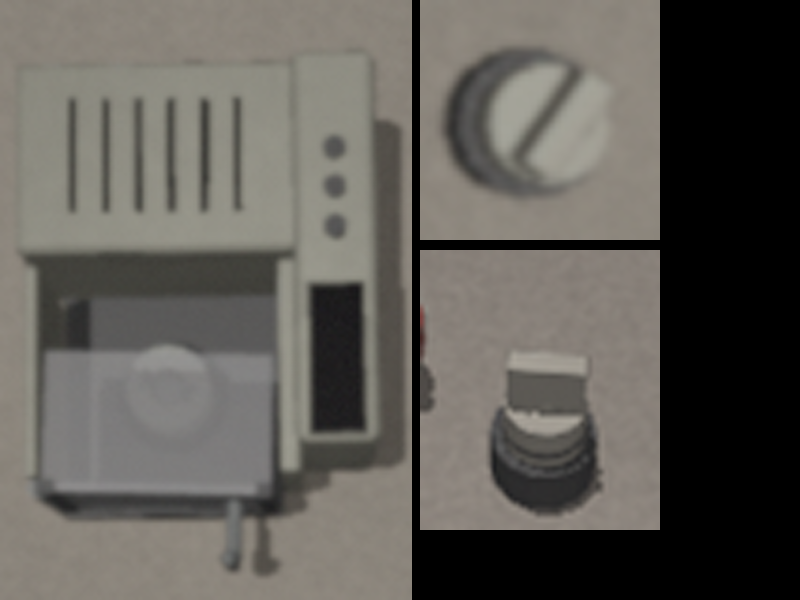

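Confirmed: the crop shows a white body with a dark-edged bar on top, in a grey ring centred at about (379,245). The handle's stub and pin tip end at about (251.6,208), and the collar is visible through the lip at about (235,163.5). Next I'll measure these.

```bash
python3 - <<'E'
from h import *
T=np.load('top0.npz');S=np.load('side0.npz')
P=cloud('top',T['d']);Q=cloud('side',S['d'])
def rect(X,n):
    r=cv2.minAreaRect((X[:,:2]*1000).astype(np.float32));print(n,len(X),np.round(r[0],1),np.round(r[1],1),round(r[2],1),'z',X[:,2].mean().round(4))
for n,C in (('top',P),('side',Q)):
    m=(np.abs(C[...,0]-.45)<.04)&(np.abs(C[...,1]+.178)<.04)&(C[...,2]>.090)&(C[...,2]<.11)
    k=C[m];rect(k,n+' bar'); 
    x=k[:,:2]-k[:,:2].mean(0);w,V=np.linalg.eigh(x.T@x);print(k.mean(0).round(4),np.degrees(np.arctan2(*V[::-1,1])).round(1),np.sqrt(w/len(x)*12).round(4))
# ring at table plane from top (z .02-.034)
for n,C in (('top',P),('side',Q)):
    m=(np.abs(C[...,0]-.45)<.05)&(np.abs(C[...,1]+.178)<.05)&(C[...,2]>.012)&(C[...,2]<.07)
    (c,r)=cv2.minEnclosingCircle((C[m][:,:2]*1000).astype(np.float32));print(n,'ring/body',c,r)
m=(P[...,2]>.125)&(P[...,0]>.69)&(P[...,0]<.95)&(P[...,1]>.085)&(P[...,1]<.26)
rect(P[m],'rear')
m=(P[...,2]>.14)&(np.abs(P[...,0]-.75)<.2)&(np.abs(P[...,1]-.06)<.06);rect(P[m],'col')
m=(P[...,2]>.12)&(P[...,2]<.14)&(P[...,0]<.68)&(P[...,0]>.54)&(P[...,1]>.08)&(P[...,1]<.26);rect(P[m],'lip')
print('collar',ray('top',235,163.5,.06),'tip',[ray('top',251.6,208.5,z).round(3) for z in (.06,.1)])
m=(Q[...,0]>.5)&(Q[...,0]<.585)&(Q[...,1]>.07)&(Q[...,1]<.18)&(Q[...,2]>.02);k=Q[m];print('pin side',len(k));print(k[np.argsort(-k[:,2])][::6].round(3))
print(proj('side',np.array([.55,.12,.08])))
im=cv2.resize(S['p'][140:240,240:390],None,fx=5,fy=5,interpolation=2);cv2.imwrite('pics/crop2.png',im[:,:,::-1])
E
```

```text
top bar 123 [ 448.3 -182.4] [14.8 43.8] 54.4 z 0.0953
[ 0.4484 -0.182   0.0953] 143.2 [0.0145 0.0446]
side bar 122 [ 447.8 -185.5] [16.2 41.9] 55.5 z 0.0953
[ 0.4471 -0.1867  0.0953] 142.9 [0.0153 0.0432]
top ring/body (447.844970703125, -181.8952178955078) 30.84103775024414
side ring/body (447.7703857421875, -187.257568359375) 30.779991149902344
rear 3679 [767.  168.8] [166.  148.4] 89.2 z 0.1297
col 2256 [721.7  57.7] [ 49.8 238.1] 90.0 z 0.1463
lip 2575 [626.2 164.4] [167.3 105.4] 89.3 z 0.1285
collar [0.65134865 0.16418565 0.06      ] tip [array([0.541, 0.125, 0.06 ]), array([0.538, 0.123, 0.1  ])]
pin side 683
[[0.533 0.116 0.143]
 [0.531 0.118 0.139]
 [0.537 0.119 0.133]
 [0.575 0.156 0.131]
 [0.532 0.124 0.131]
 [0.583 0.099 0.131]
 [0.58  0.174 0.13 ]
 [0.583 0.148 0.13 ]
 [0.578 0.156 0.13 ]
 [0.575 0.096 0.129]
 [0.535 0.12  0.129]
 [0.58  0.099 0.129]
 [0.582 0.136 0.128]
 [0.577 0.144 0.128]
 [0.58  0.104 0.128]
 [0.583 0.108 0.127]
 [0.576 0.117 0.127]
 [0.581 0.12  0.126]
 [0.537 0.119 0.126]
 [0.576 0.179 0.125]
 [0.577 0.145 0.124]
 [0.575 0.162 0.123]
 [0.573 0.102 0
[... 1245 characters left out ...]
 [0.576 0.096 0.066]
 [0.575 0.151 0.064]
 [0.574 0.13  0.063]
 [0.574 0.103 0.061]
 [0.577 0.167 0.059]
 [0.576 0.116 0.058]
 [0.573 0.097 0.056]
 [0.578 0.178 0.054]
 [0.576 0.17  0.054]
 [0.576 0.137 0.052]
 [0.575 0.13  0.051]
 [0.575 0.095 0.049]
 [0.577 0.113 0.048]
 [0.575 0.141 0.046]
 [0.577 0.123 0.045]
 [0.576 0.149 0.043]
 [0.575 0.094 0.042]
 [0.575 0.125 0.04 ]
 [0.577 0.155 0.039]
 [0.577 0.144 0.036]
 [0.578 0.179 0.035]
 [0.575 0.11  0.033]
 [0.575 0.093 0.032]
 [0.575 0.109 0.031]
 [0.578 0.099 0.029]
 [0.575 0.094 0.027]
 [0.575 0.157 0.026]
 [0.575 0.163 0.025]
 [0.576 0.116 0.024]
 [0.572 0.115 0.023]
 [0.572 0.126 0.022]
 [0.577 0.096 0.021]]
[270.06222801 203.28422434]
```

View pics/crop2.png

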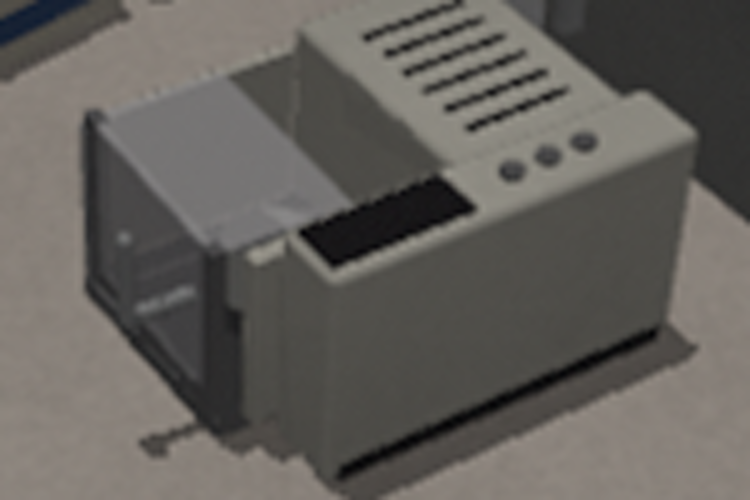

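The pin axis is at about (0.535,0.122), with its tip at z≈0.145, so the grip point is at z≈0.12. The door is closed. The hinge is at about (0.577,0.24). The bar centre is (0.448,-0.183), its long axis lies at 143°, and its top is at z=0.095. Next, a helper to convert targets into row units.

```bash
cat >> h.py <<'E'
def go(*targets):
    "targets (x,y,z,yaw of tool x in deg) of TCP -> offset, turn in row units from the pose measured now"
    o=manip.get_obs();p=np.array(o['position']);R=Ro.from_quat(o['ee_rot'])
    A=R.as_matrix();print('t',round(float(o['clock']),2),'p',p.round(4),'yaw',np.degrees(np.arctan2(A[1,0],A[0,0])).round(1),'tilt',A[2].round(3),'F',np.round(o['ft_force'],1),'w',round(float(o['grip_width']),3))
    for x,y,z,w in targets:
        c,s=np.cos(np.radians(w)),np.sin(np.radians(w))
        G=Ro.from_matrix(np.array([[c,0,-s],[s,0,c],[0,-1,0]]))
        print((R.inv().apply(np.array([x,y,z])-p)/.2).round(4),((R.inv()*G).as_rotvec()/(np.pi/4)).round(4))
E
python3 -c "
from h import *
go((.36,.41,.23,65),(.45,.26,.23,65),(.535,.122,.20,65))"
```

```text
t 0.1 p [0.2688 0.5639 0.2306] yaw 64.5 tilt [-0.001 -1.    -0.   ] F [-0.2  0.   0.4] w 1.001
[-0.4982  0.0037 -0.7428] [ 0.0001 -0.0108 -0.0016]
[-0.9817  0.0044 -1.4717] [ 0.0001 -0.0108 -0.0016]
[-1.4215  0.155  -2.1522] [ 0.0001 -0.0108 -0.0016]
```

```bash
python3 -m pendant '{"offset":[[-0.15,0,-0.23],[-0.3,0,-0.46],[-0.45,0,-0.69],[-0.6,0,-0.92],[-0.66,0,-1]],"turn":[[0,0,0],[0,0,0],[0,0,0],[0,0,0],[0,0,0]]}' 40 40; python3 -m pendant '{"offset":[[-0.16,0,-0.24],[-0.32,0,-0.48],[-0.48,0,-0.72],[-0.6,0,-0.9],[-0.6,0,-0.9]],"turn":[[0,0,0],[0,0,0],[0,0,0],[0,0,0],[0,0,0]]}'; python3 -c "
from h import *
go((.535,.122,.17,65),(.535,.122,.102,65))
o=manip.get_obs();p,d=manip.camera('wrist');cv2.imwrite('pics/w1.png',p[:,:,::-1]);np.savez('w1.npz',p=p,d=d,pos=o['position'],q=o['ee_rot'])
"
```

```text
clock: 0.72
position: [0.3945, 0.3553, 0.2307]
ee_rot: [0.599, 0.376, -0.376, -0.598]
ft_force: [-0.8, 0.8, -0.7]
grip_width: 0.401
clock: 1.35
position: [0.5058, 0.166, 0.2308]
ee_rot: [0.601, 0.374, -0.375, -0.599]
ft_force: [0.2, 0.6, -0.5]
grip_width: 0.403
t 1.35 p [0.5058 0.166  0.2308] yaw 63.9 tilt [-0.003 -1.    -0.001] F [ 0.2  0.6 -0.5] w 0.403
[-0.1327  0.3049 -0.2276] [ 0.0015 -0.0234 -0.0035]
[-0.1317  0.6449 -0.2272] [ 0.0015 -0.0234 -0.0035]
```

View pics/w1.png

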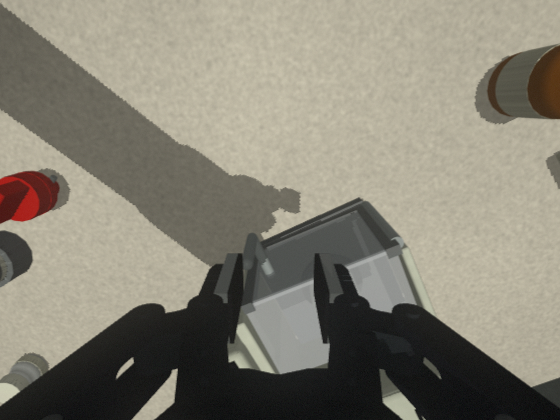

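The wrist view shows the pin's tip at (254,237), its lower end at about (249,266) and the stub end at (267,268). I'll refine the pin position from this.

```bash
cat >> h.py <<'E'
def wray(u,v,z,pos,q):
    m=manip.camera_model('wrist');K=m['intrinsics'];M=np.array(m['tool_from_camera']);R=Ro.from_quat(q).as_matrix()
    c=R@M[:3,3]+pos;d=R@M[:3,:3]@np.linalg.solve(K,[u,v,1]);return c+d*(z-c[2])/d[2]
E
python3 -c "
from h import *
w=np.load('w1.npz')
print(wray(254,237,.143,w['pos'],w['q']),wray(249,266,.09,w['pos'],w['q']))"
```

```text
[0.51498655 0.14099822 0.143     ] [0.55770681 0.10920281 0.09      ]
```

```bash
python3 -c "
from h import *
w=np.load('w1.npz')
print(wray(253,240,.08,w['pos'],w['q']),wray(249,266,.143,w['pos'],w['q']))
cv2.imwrite('pics/w1c.png',cv2.resize(w['p'][200:340,200:360],None,fx=4,fy=4,interpolation=2)[:,:,::-1])"
```

```text
[0.53886773 0.12239205 0.08      ] [0.53499011 0.12630495 0.143     ]
```

View pics/w1c.png

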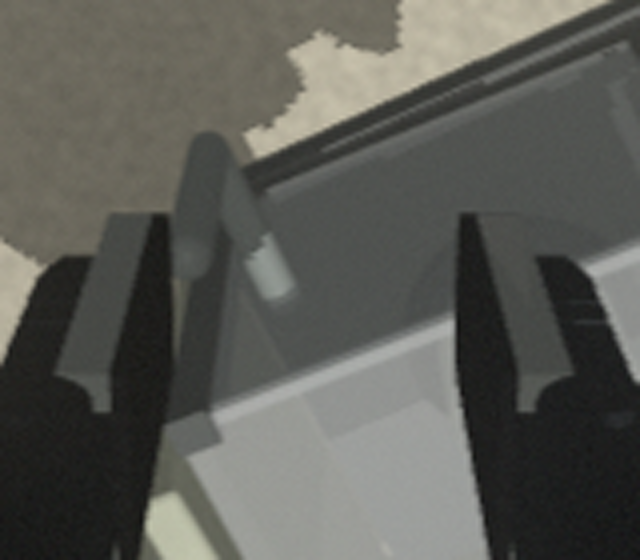

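The crop shows the pin's foot and stub joint at crop (210,140) and its tip at (190,262). Both cast to (0.536,0.124), which agrees with the top view. Next I'll straddle and grip it.

```bash
python3 -m pendant '{"offset":[[-0.066,0.1,-0.11],[-0.132,0.2,-0.225],[-0.132,0.3,-0.225],[-0.132,0.45,-0.225],[-0.132,0.635,-0.225],[-0.132,0.635,-0.225]],"turn":[[0,-0.02,0],[0,-0.02,0],[0,-0.02,0],[0,-0.02,0],[0,-0.02,0],[0,-0.02,0]]}' 40 40
python3 -m pendant '{"offset":[[0,0,0],[0,0,0],[0,0,0],[0,0,0]],"turn":[[0,0,0],[0,0,0],[0,0,0],[0,0,0]]}' 0 40
python3 -c "
from h import *
H=np.array([.577,.2405]);o=manip.get_obs();p=np.array(o['position'])
T=[]
for k in np.arange(1,11)*10.:
    r=Ro.from_euler('z',-k,degrees=True).apply([p[0]-H[0],p[1]-H[1],0]);T.append((H[0]+r[0],H[1]+r[1],p[2],64-k))
print(np.hypot(*(p[:2]-H)),T[-1]);go(*T)"
```

```text
clock: 2.15
position: [0.5312, 0.1262, 0.1014]
ee_rot: [-0.596, -0.378, 0.383, 0.596]
ft_force: [0.4, -1.0, 0.3]
grip_width: 0.407
clock: 2.65
position: [0.5312, 0.1249, 0.1027]
ee_rot: [0.596, 0.378, -0.383, -0.596]
ft_force: [-4.1, -6.5, 1.4]
grip_width: 0.106
0.1243834720016199 (np.float64(0.4710706086170797), np.float64(0.3056936511358419), np.float64(0.10267956395299968), np.float64(-36.0))
t 2.65 p [0.5312 0.1249 0.1027] yaw 65.1 tilt [-0.007 -1.     0.003] F [-4.1 -6.5  1.4] w 0.106
[0.0033 0.0003 0.1084] [-0.0035  0.2472 -0.0092]
[0.0253 0.0006 0.2145] [-0.0027  0.4694 -0.0095]
[0.0655 0.0006 0.3152] [-0.0019  0.6916 -0.0097]
[0.1225 0.0005 0.4074] [-0.001   0.9138 -0.01  ]
[1.946e-01 3.000e-04 4.883e-01] [-1.0000e-04  1.1361e+00 -1.0100e-02]
[ 0.2798 -0.      0.5554] [ 8.0000e-04  1.3583e+00 -1.0200e-02]
[ 3.752e-01 -5.000e-04  6.068e-01] [ 0.0017  1.5805 -0.0103]
[ 0.4782 -0.0011  0.6408] [ 0.0026  1.8027 -0.0103]
[ 0.5855 -0.0018  0.6563] [ 0.0036  2.0249 -0.0103]
[ 0.6938 -0.0026  0.6531] [ 0.0046  2.2472 -0.0102]
```

```bash
python3 -m pendant '{"offset":[[0,0,0.05],[0.003,0,0.108],[0.012,0,0.16],[0.025,0,0.214],[0.043,0,0.265],[0.065,0,0.315],[0.092,0,0.362],[0.122,0,0.407]],"turn":[[0,0.11,0],[0,0.22,0],[0,0.34,0],[0,0.45,0],[0,0.56,0],[0,0.67,0],[0,0.79,0],[0,0.9,0]]}'
python3 -c "
from h import *
H=np.array([.577,.2405]);o=manip.get_obs();p=np.array(o['position'])
T=[]
for k in np.arange(1,7)*10.:
    r=Ro.from_euler('z',-k,degrees=True).apply([p[0]-H[0],p[1]-H[1],0]);T.append((H[0]+r[0],H[1]+r[1],p[2],25-k))
print(np.hypot(*(p[:2]-H)),T[-1]);go(*T)"
```

```text
clock: 3.65
position: [0.4691, 0.1841, 0.1029]
ee_rot: [0.691, 0.15, -0.151, -0.69]
ft_force: [20.8, 11.3, -32.9]
grip_width: 0.105
0.12177491560320307 (np.float64(0.47417124139651307), np.float64(0.30573324669394475), np.float64(0.10287291347375278), np.float64(-35.0))
t 3.65 p [0.4691 0.1841 0.1029] yaw 24.6 tilt [-0.001 -1.    -0.001] F [ 20.8  11.3 -32.9] w 0.105
[ 3.600e-03 -1.000e-04  1.061e-01] [ 0.0017  0.2127 -0.0017]
[ 0.0256 -0.0003  0.2099] [ 0.0019  0.435  -0.0016]
[ 0.0653 -0.0005  0.3083] [ 0.002   0.6572 -0.0014]
[ 0.1215 -0.0007  0.3984] [ 0.0022  0.8794 -0.0012]
[ 0.1925 -0.0009  0.4773] [ 2.3000e-03  1.1016e+00 -1.1000e-03]
[ 0.2761 -0.0011  0.5427] [ 2.4000e-03  1.3239e+00 -9.0000e-04]
```

```bash
python3 -m pendant '{"offset":[[0,0,0]],"turn":[[0,0,0]]}' 
python3 -c "
from h import *
o=manip.get_obs();p=np.array(o['position']);print(o['torque']);go()
q,d=manip.camera('top');cv2.imwrite('pics/t1.png',cv2.resize(q[120:260,180:320],None,fx=4,fy=4)[:,:,::-1])
P=cloud('top',d)
m=(P[...,2]>.12)&(P[...,2]<.14)&(P[...,0]<.62)&(P[...,0]>.4)&(P[...,1]>.05)&(P[...,1]<.3);print(cv2.minAreaRect((P[m][:,:2]*1000).astype(np.float32)))
"
```

```text
clock: 3.78
position: [0.4684, 0.1858, 0.1028]
ee_rot: [0.691, 0.151, -0.151, -0.691]
ft_force: [-1.5, -0.7, -11.7]
grip_width: 0.101
[-0.03943772  0.37333622 -0.03264251]
t 3.77 p [0.4684 0.1858 0.1028] yaw 24.6 tilt [-0.001 -1.    -0.001] F [ -1.5  -0.7 -11.7] w 0.101
((594.2899169921875, 153.49105834960938), (173.09927368164062, 148.07513427734375), 48.37773895263672)
```

View pics/t1.png

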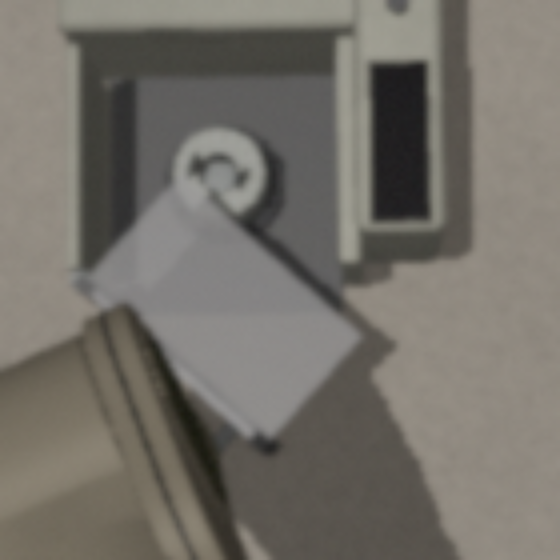

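The door is about 40° open and the lip is swinging clear. The socket collar shows its two slots at crop (195,160) and (240,185). Continuing the arc.

```bash
python3 -m pendant '{"offset":[[0,0,0.053],[0.003,0,0.106],[0.012,0,0.158],[0.026,0,0.21],[0.043,0,0.26],[0.065,0,0.308],[0.092,0,0.354],[0.122,0,0.398]],"turn":[[0,0.11,0],[0,0.22,0],[0,0.33,0],[0,0.44,0],[0,0.55,0],[0,0.66,0],[0,0.77,0],[0,0.88,0]]}'
python3 -c "
from h import *
H=np.array([.577,.2405]);o=manip.get_obs();p=np.array(o['position'])
T=[]
for k in np.arange(1,5)*7.:
    r=Ro.from_euler('z',-k,degrees=True).apply([p[0]-H[0],p[1]-H[1],0]);T.append((H[0]+r[0],H[1]+r[1],p[2],-16-k))
print(np.hypot(*(p[:2]-H)),np.degrees(np.arctan2(*(p[:2]-H)[::-1])));go(*T)"
```

```text
clock: 4.82
position: [0.4595, 0.2671, 0.1028]
ee_rot: [0.701, -0.092, 0.094, -0.7]
ft_force: [15.0, -2.7, -19.5]
grip_width: 0.105
0.12044605879685231 167.2393264615011
t 4.83 p [0.4595 0.2671 0.1028] yaw -15.2 tilt [ 0.003 -1.    -0.001] F [ 15.   -2.7 -19.5] w 0.105
[ 0.0014 -0.0001  0.0735] [0.0012 0.1744 0.0041]
[ 1.180e-02 -1.000e-04  1.463e-01] [0.001  0.3299 0.0042]
[ 3.100e-02 -2.000e-04  2.173e-01] [0.0007 0.4855 0.0043]
[ 5.860e-02 -2.000e-04  2.854e-01] [5.000e-04 6.411e-01 4.300e-03]
```

```bash
python3 -m pendant '{"offset":[[-0.002,0,0.037],[-0.002,0,0.074],[0.002,0,0.11],[0.008,0,0.146],[0.01,0,0.16],[0.01,0,0.16]],"turn":[[0,0.08,0],[0,0.16,0],[0,0.24,0],[0,0.32,0],[0,0.36,0],[0,0.36,0]]}'
python3 -m pendant '{"offset":[[0,0,0],[0,0,0],[0,0,0],[0,-0.2,0],[0,-0.4,0],[0,-0.6,0]],"turn":[[0,0,0],[0,0,0],[0,0,0],[0,0,0],[0,0,0],[0,0,0]]}' 35
python3 -c "
from h import *
go((.448,-.183,.2,53),(.448,.05,.22,10))"
```

```text
clock: 5.58
position: [0.4705, 0.2965, 0.1029]
ee_rot: [0.681, -0.19, 0.193, -0.68]
ft_force: [5.5, -1.7, -11.8]
grip_width: 0.106
clock: 6.32
position: [0.47, 0.297, 0.2246]
ee_rot: [0.681, -0.19, 0.193, -0.68]
ft_force: [-0.7, -0.0, -0.3]
grip_width: 0.352
t 6.33 p [0.47   0.297  0.2246] yaw -31.4 tilt [ 0.005 -1.    -0.   ] F [-0.7 -0.  -0.3] w 0.352
[ 1.156   0.1292 -2.1055] [ 0.0048 -1.8757  0.0046]
[ 0.5494  0.0261 -1.1112] [ 0.0026 -0.9201  0.0056]
```

```bash
python3 -m pendant '{"offset":[[0.1,0,-0.2],[0.2,0,-0.4],[0.3,0,-0.6],[0.4,0,-0.8],[0.5,0,-1],[0.5,0,-1]],"turn":[[0,-0.18,0],[0,-0.36,0],[0,-0.54,0],[0,-0.72,0],[0,-0.9,0],[0,-0.95,0]]}' 50
python3 -c "
from h import *
go((.42,-.13,.22,53),)"
```

```text
clock: 7.08
position: [0.4512, 0.0708, 0.2258]
ee_rot: [0.704, 0.071, -0.067, -0.703]
ft_force: [0.1, 0.5, 0.8]
grip_width: 0.502
t 7.08 p [0.4512 0.0708 0.2258] yaw 11.2 tilt [ 0.004 -1.    -0.003] F [0.1 0.5 0.8] w 0.502
[-0.3484  0.03   -0.9546] [ 0.0051 -0.9285  0.0041]
```

```bash
python3 -m pendant '{"offset":[[-0.07,0,-0.19],[-0.14,0,-0.38],[-0.21,0,-0.57],[-0.28,0,-0.76],[-0.35,0.03,-0.95],[-0.35,0.03,-0.95],[-0.35,0.03,-0.95]],"turn":[[0,-0.18,0],[0,-0.36,0],[0,-0.54,0],[0,-0.72,0],[0,-0.93,0],[0,-0.93,0],[0,-0.93,0]]}' 50
python3 -c "
from h import *
go((.448,-.183,.12,53),(.448,-.183,.066,53))
o=manip.get_obs();p,d=manip.camera('wrist');np.savez('w2.npz',p=p,d=d,pos=o['position'],q=o['ee_rot'])
t,dt=manip.camera('top');np.savez('t2.npz',p=t,d=dt)
im=np.hstack([cv2.resize(p,(448,336)),cv2.resize(t[110:250,170:300],(312,336))]);cv2.imwrite('pics/w2.png',im[:,:,::-1])
"
```

```text
clock: 7.95
position: [0.4197, -0.1284, 0.2202]
ee_rot: [0.634, 0.317, -0.314, -0.632]
ft_force: [-0.1, 0.1, -0.1]
grip_width: 0.5
t 7.95 p [ 0.4197 -0.1284  0.2202] yaw 53.0 tilt [ 0.002 -1.    -0.005] F [-0.1  0.1 -0.1] w 0.5
[-0.1338  0.5022 -0.2749] [ 0.0061 -0.0003  0.003 ]
[-0.1345  0.7722 -0.2736] [ 0.0061 -0.0003  0.003 ]
```

View pics/w2.png

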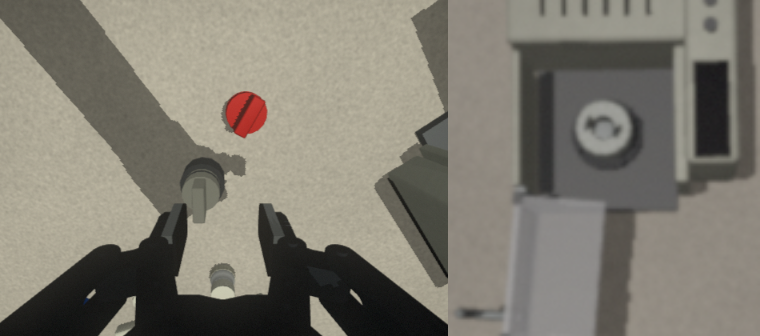

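The door stands wide open. The bar shows at wrist pixel about (250,250), aligned with the jaws. The collar is fully visible in the top view. I'll measure both.

```bash
python3 - <<'E'
from h import *
w=np.load('w2.npz');d=w['d'];m=manip.camera_model('wrist');K=m['intrinsics'];M=np.array(m['tool_from_camera']);v,u=np.indices(d.shape)
C=np.stack([(u-K[0,2])/K[0,0]*d,(v-K[1,2])/K[1,1]*d,d],-1)@M[:3,:3].T+M[:3,3];C=C@Ro.from_quat(w['q']).as_matrix().T+w['pos']
s=(np.abs(C[...,0]-.45)<.04)&(np.abs(C[...,1]+.178)<.04)&(C[...,2]>.088)&(C[...,2]<.11);print('bar',s.sum(),cv2.minAreaRect((C[s][:,:2]*1000).astype(np.float32)),C[s].mean(0))
t=np.load('t2.npz');P=cloud('top',t['d'])
m0=(P[...,0]>.6)&(P[...,0]<.69)&(P[...,1]>.12)&(P[...,1]<.21)
s=m0&(P[...,2]>.054)&(P[...,2]<.068);k=(P[s][:,:2]*1000).astype(np.float32)
print('collar',s.sum(),cv2.minEnclosingCircle(k),cv2.fitEllipse(k[cv2.convexHull(k,returnPoints=False)[:,0]]),P[s][:,2].mean())
ys,xs=np.where(s);print(xs.min(),xs.max(),ys.min(),ys.max())
g=cv2.cvtColor(t['p'],cv2.COLOR_RGB2GRAY);
cu,cv_=(xs.min()+xs.max())/2,(ys.min()+ys.max())/2;print(cu,cv_,ray('top',cu,cv_,.06))
print(g[150:178,222:250])
m=(P[...,2]>.125)&(P[...,2]<.14)&(P[...,0]>.70)&(P[...,0]<.95)&(P[...,1]>.0855)&(P[...,1]<.26);print(cv2.minAreaRect((P[m][:,:2]*1000).astype(np.float32)))
E
```

```text
bar 733 ((447.4333801269531, -183.02517700195312), (14.014788627624512, 43.461795806884766), 53.46326446533203) [ 0.44635991 -0.18189352  0.09469259]
collar 298 ((652.9994506835938, 166.67147827148438), 27.629236221313477) ((653.0750122070312, 166.67234802246094), (53.790199279785156, 54.58334732055664), 110.69364929199219) 0.05934758716339345
223 245 152 174
234.0 163.0 [0.65260934 0.16659879 0.06      ]
[[ 92  93  94  94  94  94  94  94  94  95  94  94  93  93  92  91  91  93
   94  92  94  94  94  94  94  94  93  93]
 [ 93  94  95  94  95  94  95  94  97 102 103 105 106 105  99  95  92  88
   88  89  92  93  94  93  93  94  93  93]
 [ 95  94  94  93  94  96  98 104 114 122 127 134 136 134 129 121 112  98
   87  82  85  90  91  94  94  95  94  93]
 [ 95  94  93  94  96 104 117 128 142 147 149 153 152 151 149 149 145 132
  115  97  82  80  84  90  93  92  93  95]
 [ 95  94  93  95 106 125 141 149 153 155 156 159 158 155 154 156 156 151
  144 131 107  83  76  81  85  89  93  94]
 [ 96  93  94 103 124 143 152 154 156 156 155 157 157 156 156 157 156 156
  156 150 134 103  79  69  71  8
[... 1988 characters left out ...]
60  59  61]
 [ 92  86  67  54  60  73  87 103 123 136 142 141 144 146 143 138 126 113
   94  74  61  54  52  57  62  61  59  69]
 [ 96  91  77  66  62  64  68  73  86  99 105 107 107 111 106  96  86  78
   68  61  53  52  57  64  60  59  66  83]
 [ 97  94  86  78  67  65  64  66  66  71  73  72  74  75  74  69  66  64
   61  58  55  56  61  64  63  63  78  91]
 [ 97  94  92  86  75  67  65  66  64  66  65  66  66  66  67  66  66  65
   65  63  61  57  59  62  66  75  87  94]
 [ 97  97  96  92  84  75  69  67  66  65  65  64  64  65  66  66  67  65
   66  63  62  52  54  68  82  89  94  96]]
((771.3796997070312, 168.59683227539062), (165.74632263183594, 139.72486877441406), 89.29402160644531)
```

The slots lie nearly along world y: dark spots at (229,160.5) and (240,164) in the top view, so about 74° yaw. The socket is therefore turned relative to the analyser. I'll measure it more closely with the cartridge in hand. First, the grasp.

```bash
python3 -m pendant '{"offset":[[-0.067,0.1,-0.137],[-0.134,0.2,-0.274],[-0.134,0.35,-0.274],[-0.134,0.5,-0.274],[-0.134,0.62,-0.274],[-0.134,0.72,-0.274],[-0.134,0.772,-0.274],[-0.134,0.772,-0.274]],"turn":[[0,0,0],[0.006,0,0.003],[0.006,0,0.003],[0.006,0,0.003],[0.006,0,0.003],[0.006,0,0.003],[0.006,0,0.003],[0.006,0,0.003]]}' 50
python3 -m pendant '{"offset":[[0,0,0],[0,0,0],[0,0,0],[0,0,0],[0,0,0]],"turn":[[0,0,0],[0,0,0],[0,0,0],[0,0,0],[0,0,0]]}' 0 80
python3 -c "
from h import *
go((.448,-.183,.26,53))"
```

```text
clock: 9.05
position: [0.4482, -0.1822, 0.0657]
ee_rot: [0.633, 0.316, -0.317, -0.633]
ft_force: [-0.2, -0.9, 0.8]
grip_width: 0.5
clock: 9.68
position: [0.4487, -0.1823, 0.0663]
ee_rot: [0.633, 0.316, -0.316, -0.632]
ft_force: [-1.6, 1.0, 6.7]
grip_width: 0.15
t 9.68 p [ 0.4487 -0.1823  0.0663] yaw 53.1 tilt [-0. -1. -0.] F [-1.6  1.   6.7] w 0.15
[-5.200e-03 -9.684e-01  6.000e-04] [ 0.      0.0022 -0.0006]
```

```bash
python3 -m pendant '{"offset":[[0,-0.08,0],[0,-0.2,0],[0,-0.4,0],[0,-0.6,0],[0,-0.8,0],[0,-0.92,0],[0,-0.92,0]],"turn":[[0,0,0],[0,0,0],[0,0,0],[0,0,0],[0,0,0],[0,0,0],[0,0,0]]}'
python3 -c "
from h import *
go((.58,-.03,.25,58),(.72,.10,.25,70))"
```

```text
clock: 10.55
position: [0.4494, -0.1827, 0.2521]
ee_rot: [0.633, 0.317, -0.315, -0.632]
ft_force: [-0.6, 0.1, -1.4]
grip_width: 0.151
t 10.55 p [ 0.4494 -0.1827  0.2521] yaw 53.1 tilt [ 0.002 -1.    -0.002] F [-0.6  0.1 -1.4] w 0.151
[ 1.0029  0.013  -0.0633] [ 0.0033 -0.1096  0.0028]
[ 1.943   0.0156 -0.2323] [ 0.0035 -0.3762  0.0024]
```

```bash
python3 -c "
from h import *
go((.54,-.044,.25,18),(.632,.095,.25,-16))"
```

```text
t 10.55 p [ 0.4494 -0.1827  0.2521] yaw 53.1 tilt [ 0.002 -1.    -0.002] F [-0.6  0.1 -1.4] w 0.151
[0.8267 0.0123 0.0546] [0.0021 0.7793 0.0038]
[1.6587 0.0141 0.1044] [1.0000e-03 1.5349e+00 4.4000e-03]
```

```bash
python3 -m pendant '{"offset":[[0.12,0,0.01],[0.29,0,0.02],[0.46,0,0.03],[0.63,0,0.04],[0.8,0,0.05],[0.96,0,0.06]],"turn":[[0,0.13,0],[0,0.26,0],[0,0.4,0],[0,0.55,0],[0,0.7,0],[0,0.85,0]]}'
python3 -c "
from h import *
go((.632,.095,.25,-16))"
```

```text
clock: 11.3
position: [0.555, -0.0213, 0.2512]
ee_rot: [0.702, 0.09, -0.089, -0.701]
ft_force: [-0.1, -0.4, -1.1]
grip_width: 0.15
t 11.3 p [ 0.555  -0.0213  0.2512] yaw 14.6 tilt [ 0.001 -1.    -0.001] F [-0.1 -0.4 -1.1] w 0.15
[0.5189 0.0066 0.4657] [5.000e-04 6.795e-01 2.000e-03]
```

```bash
python3 -m pendant '{"offset":[[0.12,0,0.11],[0.24,0,0.22],[0.36,0,0.33],[0.48,0,0.43],[0.52,0,0.466],[0.52,0,0.466],[0.52,0,0.466]],"turn":[[0,0.17,0],[0,0.34,0],[0,0.5,0],[0,0.64,0],[0,0.68,0],[0,0.68,0],[0,0.68,0]]}'
python3 -c "
from h import *
go()
o=manip.get_obs();p,d=manip.camera('wrist');np.savez('w3.npz',p=p,d=d,pos=o['position'],q=o['ee_rot']);cv2.imwrite('pics/w3.png',p[:,:,::-1])
"
```

```text
clock: 12.18
position: [0.6317, 0.0935, 0.2513]
ee_rot: [0.7, -0.098, 0.099, -0.7]
ft_force: [0.0, -0.9, -1.5]
grip_width: 0.153
t 12.18 p [0.6317 0.0935 0.2513] yaw -16.1 tilt [ 0.001 -1.    -0.   ] F [ 0.  -0.9 -1.5] w 0.153
```

View pics/w3.png

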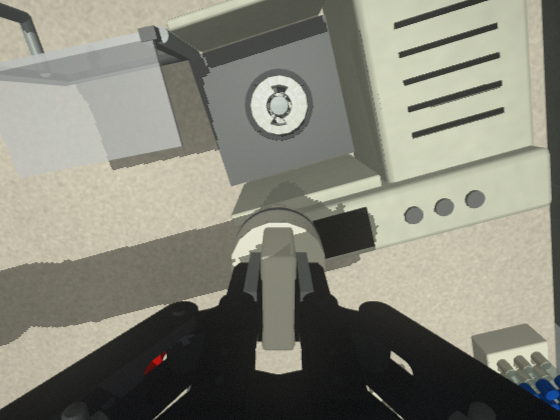

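The wrist view shows the collar at about (279,105) with its slots at (279,90) and (279,120). They are nearly parallel to the bar in the hand. I'll measure exact values.

```bash
python3 - <<'E'
from h import *
w=np.load('w3.npz');pos,q=w['pos'],w['q'];g=cv2.cvtColor(w['p'],cv2.COLOR_RGB2GRAY)
roi=np.zeros_like(g);roi[60:150,235:325]=g[60:150,235:325]
b=((roi>165)).astype(np.uint8)
n,l,st,ce=cv2.connectedComponentsWithStats(b);i=1+np.argmax(st[1:,4]);c=cv2.findContours((l==i).astype(np.uint8),0,1)[0];c=max(c,key=cv2.contourArea)
e=cv2.fitEllipse(cv2.convexHull(c));print('collar',e,[round(x) for x in st[i]]);C=wray(*e[0],.06,pos,q);print(C)
# slots at z .06: dark pixels in annulus 13.5..18.5 mm about C
v,u=np.where(roi>0);P=np.array([wray(a,b_,.06,pos,q) for a,b_ in zip(u,v)]);r=P[:,:2]-C[:2];rr=np.hypot(*r.T);an=np.degrees(np.arctan2(r[:,1],r[:,0]))
s=(rr>.0135)&(rr<.018)&(g[v,u]<130)
for lo in (-15,165):
    a=(an[s]-lo+1e-9)%360;k=a<180;print('slot',k.sum(),(a[k].mean()+lo).round(1),np.percentile(a[k],[2,25,75,98]).round(0)+lo, r[s][k].mean(0))
E
```

```text
collar ((278.55169677734375, 104.37010192871094), (55.87038803100586, 58.14841842651367), 179.78146362304688) [251, 75, 56, 59, 2156]
[0.65286646 0.16627432 0.06      ]Traceback (most recent call last):
  File "<stdin>", line 8, in <module>
  File "h.py", line 22, in wray
    m=manip.camera_model('wrist');K=m['intrinsics'];M=np.array(m['tool_from_camera']);R=Ro.from_quat(q).as_matrix()
ValueError: time passes only in moves, steps and waits
```

```bash
python3 - <<'E'
from h import *
w=np.load('w3.npz');pos,q=w['pos'],w['q'];g=cv2.cvtColor(w['p'],cv2.COLOR_RGB2GRAY)
m=manip.camera_model('wrist');K=m['intrinsics'];M=np.array(m['tool_from_camera']);R=Ro.from_quat(q).as_matrix()
v,u=np.mgrid[60:150,235:325].reshape(2,-1)
d=np.linalg.solve(K,np.stack([u,v,1+0*u]).astype(float)).T@(R@M[:3,:3]).T;c=R@M[:3,3]+pos
P=c+d*((.06-c[2])/d[:,2])[:,None];r=P[:,:2]-[.6529,.1663];rr=np.hypot(*r.T);an=np.degrees(np.arctan2(r[:,1],r[:,0]))
s=(rr>.0135)&(rr<.018)&(g[v,u]<130)
for lo in (-15,165):
    a=(an[s]-lo)%360;k=a<180;print('slot',k.sum(),(a[k].mean()+lo).round(1),np.percentile(a[k],[2,25,75,98]).round(0)+lo,r[s][k].mean(0))
# bar in hand: depth cloud
dd=w['d'];V,U=np.indices(dd.shape);C=np.stack([(U-K[0,2])/K[0,0]*dd,(V-K[1,2])/K[1,1]*dd,dd],-1)@M[:3,:3].T+M[:3,3]
s=(np.abs(C[...,0])<.011)&(np.abs(C[...,2])<.035)&(C[...,1]>-.035)&(C[...,1]<-.025);k=C[s];print('bar tool',len(k),cv2.minAreaRect((k[:,[0,2]]*1000).astype(np.float32)),np.percentile(k[:,1],[5,50,95]))
E
```

```text
slot 69 71.8 [49. 60. 83. 95.] [0.00480439 0.01464989]
slot 19 238.0 [231. 234. 242. 248.] [-0.00859546 -0.01383142]
bar tool 3582 ((0.21268653869628906, -0.18361854553222656), (21.943309783935547, 44.1673698425293), 1.0663877725601196) [-0.03160916 -0.02891028 -0.02721619]
```

```bash
python3 -c "
from h import *
w=np.load('w3.npz');cv2.imwrite('pics/w3c.png',cv2.resize(w['p'][70:140,244:314],None,fx=8,fy=8,interpolation=2)[:,:,::-1])"
```

```text
(no output)
```

View pics/w3c.png

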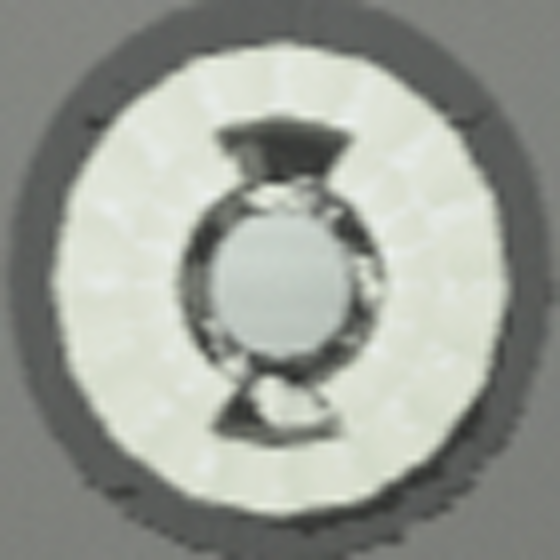

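The crop shows the wedge-shaped slots. The upper slot's outer mid is at crop (287,120), the lower's at (277,440). The collar centre is at about (281,278).

```bash
python3 -c "
from h import *
w=np.load('w3.npz');a=wray(279.4,84.5,.06,w['pos'],w['q']);b=wray(278.1,124.5,.06,w['pos'],w['q']);print(a,b,(a+b)/2,np.hypot(*(a-b)[:2]),np.degrees(np.arctan2(*(a-b)[1::-1])))
go((.653,.1665,.2,-18),(.653,.1665,.135,-18),(.653,.1665,.115,-18))"
```

```text
[0.65862527 0.1834395  0.06      ] [0.64721091 0.14815224 0.06      ] [0.65291809 0.16579587 0.06      ] 0.03708743242449486 72.07518091353376
t 12.22 p [0.6318 0.0936 0.2515] yaw -16.1 tilt [ 0.002 -1.     0.   ] F [ 0.9 -0.8 -1.7] w 0.15
[0.0004 0.2575 0.3796] [-0.0001  0.0427  0.002 ]
[-2.000e-04  5.825e-01  3.796e-01] [-0.0001  0.0427  0.002 ]
[-3.000e-04  6.825e-01  3.796e-01] [-0.0001  0.0427  0.002 ]
```

```bash
python3 -m pendant '{"offset":[[0,0,0.1],[0,0,0.2],[0,0,0.3],[0,0.08,0.378],[0,0.2,0.378],[0,0.35,0.378],[0,0.48,0.378],[0,0.57,0.378],[0,0.57,0.378],[0,0.57,0.378]],"turn":[[0,0.04,0],[0,0.04,0],[0,0.04,0],[0,0.04,0],[0,0.04,0],[0,0.04,0],[0,0.04,0],[0,0.04,0],[0,0.04,0],[0,0.04,0]]}'
python3 -c "
from h import *
go((.653,.1663,.135,-18),(.653,.1663,.095,-18))"
```

```text
clock: 13.48
position: [0.6535, 0.1662, 0.1384]
ee_rot: [-0.698, 0.109, -0.111, 0.699]
ft_force: [0.1, 0.1, -1.9]
grip_width: 0.148
t 13.47 p [0.6535 0.1662 0.1384] yaw -17.9 tilt [ 0.003 -1.     0.001] F [ 0.1  0.1 -1.9] w 0.148
[-0.0025  0.0169 -0.0002] [-0.0008  0.0027  0.0034]
[-0.003   0.2169 -0.0003] [-0.0008  0.0027  0.0034]
```

```bash
python3 -m pendant '{"offset":[[-0.0025,0.03,0],[-0.0025,0.06,0],[-0.0025,0.09,0],[-0.0025,0.11,0],[-0.0025,0.13,0],[-0.0025,0.13,0]],"turn":[[0,0,0],[0,0,0],[0,0,0],[0,0,0],[0,0,0],[0,0,0]]}'
python3 -c "
from h import *
go((.653,.1663,.095,-18))"
```

```text
clock: 14.22
position: [0.6529, 0.1663, 0.1121]
ee_rot: [0.699, -0.109, 0.111, -0.699]
ft_force: [-0.3, -0.2, -2.8]
grip_width: 0.151
t 14.22 p [0.6529 0.1663 0.1121] yaw -17.9 tilt [ 0.002 -1.     0.   ] F [-0.3 -0.2 -2.8] w 0.151
[ 0.0002  0.0853 -0.0001] [-0.0005  0.0027  0.0029]
```

The lugs are in the slots with no contact force. Next I'll press down towards home.

```bash
python3 -m pendant '{"offset":[[0,0.02,0],[0,0.04,0],[0,0.06,0],[0,0.07,0],[0,0.08,0],[0,0.085,0],[0,0.085,0]],"turn":[[0,0,0],[0,0,0],[0,0,0],[0,0,0],[0,0,0],[0,0,0],[0,0,0]]}'
python3 -c "
from h import *
go((.653,.1663,.093,-18))"
```

```text
clock: 15.1
position: [0.6532, 0.1663, 0.0955]
ee_rot: [-0.698, 0.109, -0.111, 0.699]
ft_force: [-1.4, 0.1, 6.0]
grip_width: 0.145
t 15.1 p [0.6532 0.1663 0.0955] yaw -17.9 tilt [ 0.003 -1.     0.001] F [-1.4  0.1  6. ] w 0.145
[-0.0008  0.0125 -0.0005] [-0.001   0.0027  0.0034]
```

```bash
python3 -m pendant '{"offset":[[0,0.005,0],[0,0.01,0],[0,0.015,0],[0,0.015,0]],"turn":[[0,0,0],[0,0,0],[0,0,0],[0,0,0]]}'
python3 -c "
from h import *
go((.653,.1663,.093,-18))"
```

```text
clock: 15.6
position: [0.6533, 0.1664, 0.0944]
ee_rot: [-0.698, 0.109, -0.111, 0.699]
ft_force: [-9.0, -1.6, 18.2]
grip_width: 0.152
t 15.6 p [0.6533 0.1664 0.0944] yaw -17.9 tilt [ 0.003 -1.     0.002] F [-9.  -1.6 18.2] w 0.152
[-0.0014  0.0071 -0.0009] [-0.0025  0.0026  0.0033]
```

It's home against the collar: total force is about 20 N and z stopped at 0.0944. Now I'll twist clockwise (+y turn).

```bash
python3 -m pendant '{"offset":[[-0.001,0.006,0],[-0.001,0.006,0],[-0.001,0.006,0],[-0.001,0.006,0],[-0.001,0.006,0],[-0.001,0.006,0],[-0.001,0.006,0],[-0.001,0.006,0],[-0.001,0.006,0]],"turn":[[0,0.11,0.003],[0,0.22,0.003],[0,0.33,0.003],[0,0.44,0.003],[0,0.55,0.003],[0,0.66,0.003],[0,0.77,0.003],[0,0.88,0.003],[0,0.96,0.003]]}'
python3 -c "
from h import *
go((.653,.1663,.093,-106));print(manip.get_obs()['torque'])"
```

```text
clock: 16.73
position: [0.6545, 0.1661, 0.0945]
ee_rot: [-0.607, 0.359, -0.361, 0.61]
ft_force: [0.3, -0.6, 7.9]
grip_width: 0.147
t 16.73 p [0.6545 0.1661 0.0945] yaw -61.2 tilt [ 0.    -1.     0.005] F [ 0.3 -0.6  7.9] w 0.147
[-0.0044  0.0076 -0.0061] [-0.0062  0.9949 -0.0024]
[-0.27663345 -0.19965234  0.05912953]
```

```bash
python3 -m pendant '{"offset":[[-0.004,0.008,-0.006],[-0.004,0.008,-0.006],[-0.004,0.008,-0.006],[-0.004,0.008,-0.006],[-0.004,0.008,-0.006],[-0.004,0.008,-0.006],[-0.004,0.008,-0.006],[-0.004,0.008,-0.006],[-0.004,0.008,-0.006],[-0.004,0.008,-0.006],[-0.004,0.008,-0.006]],"turn":[[0,0.11,0],[0,0.22,0],[0,0.33,0],[0,0.44,0],[0,0.55,0],[0,0.66,0],[0,0.77,0],[0,0.88,0],[0,0.96,0],[-0.005,1,0],[-0.005,1,0]]}'
python3 -c "
from h import *
go((.653,.1663,.093,-108));print(manip.get_obs()['torque'])"
```

```text
clock: 18.1
position: [0.6546, 0.1652, 0.0945]
ee_rot: [0.423, -0.565, 0.566, -0.426]
ft_force: [0.5, -2.4, 10.4]
grip_width: 0.155
t 18.1 p [0.6546 0.1652 0.0945] yaw -106.3 tilt [-0.002 -1.     0.004] F [ 0.5 -2.4 10.4] w 0.155
[-0.003   0.0075 -0.0092] [-0.005   0.038  -0.0027]
[-0.65174293 -0.24964291  0.06870323]
```

```bash
python3 -m pendant '{"offset":[[0,0.006,-0.004],[0,0.012,-0.004],[0,0.014,-0.004],[0,0.014,-0.004]],"turn":[[-0.005,0.03,-0.003],[-0.005,0.05,-0.003],[-0.005,0.05,-0.003],[-0.005,0.05,-0.003]]}' 0 100
python3 -c "
from h import *
go();print(manip.get_obs()['torque'])
p,d=manip.camera('wrist');s,_=manip.camera('side');t,dt=manip.camera('top');go()
P=cloud('top',dt);print([P[v,u].round(3) for u,v in ((441,214),(410,184),(121,215))])
im=np.hstack([cv2.resize(p,(448,336)),cv2.resize(s[120:280,220:390],(352,336))]);cv2.imwrite('pics/w4.png',im[:,:,::-1])"
```

```text
clock: 18.6
position: [0.6551, 0.1651, 0.0944]
ee_rot: [0.412, -0.573, 0.575, -0.414]
ft_force: [-4.1, 0.9, 20.8]
grip_width: 0.143
t 18.6 p [0.6551 0.1651 0.0944] yaw -108.5 tilt [-0.001 -1.     0.003] F [-4.1  0.9 20.8] w 0.143
[-0.3033667   1.26098641  0.09282458]
t 18.75 p [0.6551 0.1651 0.0944] yaw -108.5 tilt [-0.001 -1.     0.003] F [-4.6 -0.9 20.2] w 0.15
[array([ 0.52 , -0.324,  0.076]), array([ 0.597, -0.262,  0.048]), array([0.527, 0.421, 0.108])]
```

View pics/w4.png

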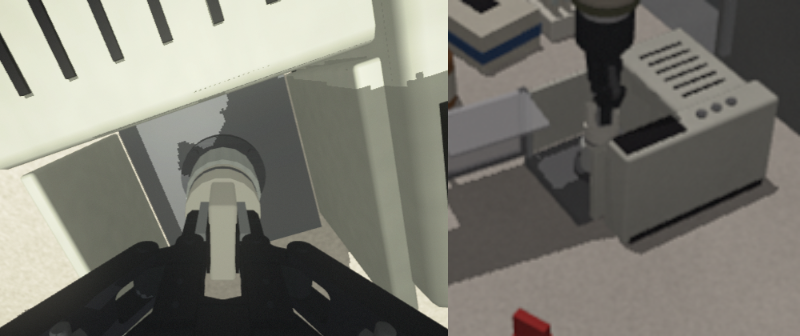

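The cartridge is seated, with its bar still between the pads and aligned to the hand. The door is open, and the spare, jar and bottle read at their starting positions. Handing in.

```bash
python3 -c "
from workcell import manip
print(manip.hand_in())"
```

```text
the job is handed in; nothing more can be done
None
```

The job is handed in: the door is open and the cartridge is pushed home and twisted a quarter turn. The gripper is still holding it and pressing it down. Hand-in gives no verdict, so these are my own last checks, at 18.8 s on the clock.

- **Door:** I swung it by the pin to an estimated 1.65–1.7 rad. The pictures afterwards show it wide open, well clear of the socket.
- **Cartridge:** I took the white one with the bar grip and lined its lugs up with the slots, which lie at about 72° in world yaw. It went in without jamming.
- **Press:** it stopped at the same height before and after the twist (TCP z 0.0944 m). The final upward push is about 20 N, more than the 9 N spring, so it should be flush on the collar.
- **Twist:** the hand turned 90.6° clockwise and the bar stayed aligned in the pads. The twisting moment at the end was small, so I can't confirm it bears on the stop, but the angle should be well within tolerance.
- **Grip and tilt:** the grip is set to 100 N, closed on the bar, and the hand is tilted about 0.003 rad.
- **Disagreement:** the hand ended about 2.5 mm from my measured socket centre. The bore only leaves the cartridge about 1.5 mm of play, so it should still be centred within the 4 mm limit.
- **Bystanders:** the spare, jar and bottle were within a few millimetres of where they started. The red look-alike was not touched.

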